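# Dock the amplifier board in its test dock, freeing the lock if it holds

## Robot

A 6-joint arm with a two-finger parallel gripper is mounted at the origin on the work surface. World frame = base frame: x ahead of the robot, y to its left, z up, the work surface at z = 0. Lengths are in m, angles in degrees, forces in N, time in s.
With the tool pointing down it reaches from about 0.325 to 0.775 m from the base axis. Payload 5.5 kg.
Tool frame: the origin (TCP) lies at the centre of the arm's flange, where the gripper is bolted on; the fingertips stand 182 mm ahead of it and the grasp point (between the pads) lies 163 mm ahead of it; z points along the fingers, y is the direction in which the jaws open and shut (so a half turn about z gives the same grasp; the last joint's range is limited). The gripper opens to 88 mm and grips with 3 to 60 N. Pads are 20 mm wide; open, the fingers measure 115 mm over their backs; the gripper's body (75 mm by 178 mm) begins 61 mm behind the grasp point.
Start: joints at [-70.8, 5.22, 70.514, -0, 104.267, -3.249], TCP at [0.229, -0.555, 0.405] pointing down, gripper open.
Joint ranges: [-164.24, 164.24], [-49.07, 125.15], [9.68, 141.18], [-86.29, 266.29], [3.28, 154.24], [-151.56, 151.56]. Speed limits (degrees/s): [147.25, 147.25, 172.46, 180, 180, 180].

## Interface

Orientations are given as [roll, pitch, yaw] about the fixed x, y, z axes, in that order (R = Rz(yaw) Ry(pitch) Rx(roll)).
In Python, from station import r gives the robot as it stands. The module is installed in compiled form; this text tells all that it offers. Calls block until the motion is done:
- r.reach(position, orientation): joint-space move of the TCP to a pose.
- r.servo_line(position, rotation=None, speed=0.15): straight line of the TCP; rotation=None keeps the orientation; speed is the mean speed in m/s.
- r.move_joints(angles): joint-space move.
- r.let_go() and r.grab(squeeze=None): open the fingers fully, or close them until they stop; squeeze is the grip in N (None keeps the last).
- r.wait(seconds).
- r.inverse_kinematics(position, orientation): joint angles nearest the present ones, or None.
- r.sense(): the state.
- r.snapshot(name): name is "side" or "top" or "wrist"; returns a dict with "frame" (400x640x3 uint8, red, green, blue), "fx", "fy", "cx", "cy" (pixels), "dist_coeffs" ([k1, k2, p1, p2, k3] as OpenCV has them; the pictures are not rectified), "R" (3x3) and "t" (3): a world point X has camera coordinates R X + t. Camera axes: x right, y down, z forward; pixel columns grow to the right and rows downward; lengths in m; the calibration is good to about 2 mm. A picture is of the moment at which its call begins. There is no depth.
A pose or a line that the arm cannot do raises r.IKError and nothing moves.
- r.hand_in(): hands the job in, once; it reports no verdict.
The state is a dict: "clock": time; "joints": joint angles; "joint_vel": joint speeds; "joint_torque": joint torques, N m; "tcp_pos": TCP position; "orientation": TCP orientation; "contact_force": force on the tool from outside, world axes, zero at the start; "torque": the same for the moment, N m; "opening": finger opening in m.
Only numpy, scipy, OpenCV 4.12 (cv2) and the standard library are available. Lean on these libraries where they do the work, as an engineer would, in place of code of your own. Each camera call takes 0.05 s, during which the arm holds its last target.

## Task

Push the carriage that carries the finned heat sink fully home towards its test head. Nothing shows whether its lock is on until you try to move it: if it will not slide, do not force it but throw the toggle lever on top of that same dock's head over to its other side and push again. Leave the other carriage (ring transformer, round post handle) where it is.

Things in the scene. Friction and masses are not known exactly. Their poses are not given: they have to be found in the camera images.
- carriage (a joint): Travel (m) of the aluminium carriage with the finned heat sink: at most 0.004 at the start (robot's end), 0.08 fully home at its stop. Slides with about 1.5 N and stays where left. When locked it stops at about 0.008: a solid bolt hidden in the head, which does not yield to pushing. The dock's base is 320 x 120 mm, on the left or right of the table, turned up to 17 degrees.
- handle (a point): Centre of that carriage's upright black plate handle: 14 mm thick along x, 36 wide along y, 45 tall; 57 mm above the table, 23 above the carriage's top. x axis: push direction, level, away from the robot; z up; moves with the carriage, which reaches 15 mm behind this point. A 36 mm gap lies between plate and heat sink (36 x 78 mm, top 66 mm above the table).
- lever_tip (a point): 18 mm black ball on the same dock's toggle lever, on the grey head (110 x 110, top 72 mm up). Pivot: 58 mm down the lever, 75 mm up, 209 mm ahead of the handle's centre at travel 0, same centre line, axis along the push. Leans 34 degrees left or right (ball 33 mm aside, 123 mm up); pushed past upright (under 1 N) it falls over. Which side locks varies from dock to dock, unseen.
- other_handle (a point): Centre of the round post handle (20 mm thick, 45 mm tall) of the second, similar dock's carriage, which carries a copper ring transformer: leave it where it is.

How it is judged (in metres and radians):
At the end, for the whole second after the job is handed in: The carriage with the heat sink stands at rest within 10 mm of fully home (travel over 0.070 of 0.080 m), and the other carriage has not moved by more than 12 mm (value of joint carriage above 0.07 m and velocity of joint carriage below 0.01 m/s and distance of other_handle from where it was at the start of the episode below 0.012 m); the robot touches nothing.
It fails at once if the other carriage is moved by more than 12 mm (distance of other_handle from where it was at the start of the episode above 0.012 m).
It also fails if it takes over 54 s, if anything falls off the work surface, if the arm or the gripper's body presses on something with over 40 N, if the wrist force passes 120 N, or if a joint passes its speed limit or range.

## Working session

There is one attempt and no reset: what is moved stays moved. The work goes in short steps, each a Python script; the robot and the scene stay as the last script left them, time stands still between calls to the robot, and variables do not carry over. Pictures are saved under pics/ and viewed, and the job is handed in when it is done.

```bash
mkdir -p pics; ls; python3 - <<'E'
from station import r
import cv2,pickle
d={}
for n in ("top","side"):
    s=r.snapshot(n); d[n]=s
    cv2.imwrite(f"pics/{n}0.png",s["frame"][:,:,::-1])
    print(n,s["fx"],s["cx"],s["cy"],s["dist_coeffs"],s["R"],s["t"])
pickle.dump(d,open("d0.pkl","wb"))
print(r.sense())
E
```

```text
pics
top 461.7092126870275 325.23315902675967 208.88123226500934 [-0.03250683  0.          0.          0.          0.        ] [[-0.00790805 -0.99976231 -0.02031715]
 [-0.98833759  0.01090434 -0.15188783]
 [ 0.15207327  0.01887907 -0.9881889 ]] [-0.00356499  0.54832114  1.08855055]
side 372.2334827984426 318.34332897861805 197.6061346160637 [-0.08201254  0.          0.          0.          0.        ] [[-0.91220468 -0.40971423 -0.00410655]
 [-0.19381603  0.44030693 -0.87667848]
 [ 0.36099579 -0.7989143  -0.48105923]] [0.51615182 0.22284887 0.6420938 ]
{'clock': 0.1, 'joints': array([-7.07996088e+01,  5.25809014e+00,  7.05737883e+01, -6.99464900e-06,
        1.04265954e+02, -3.24903690e+00]), 'joint_vel': array([-0.02768301, -0.04106969, -0.09901717, -0.0177713 ,  0.03231705,
       -0.03382109]), 'joint_torque': array([ 3.66072592e-03, -4.47856772e+01, -4.07571065e+01,  7.01106177e-02,
        2.84061074e-02, -1.14743589e-04]), 'tcp_pos': array([ 0.22913313, -0.55458298,  0.40363879]), 'orientation': array([-1.79902325e+02, -5.53796478e-03,  2.24494216e+01]), 'contact_force': array([-0.25666242,  0.59883397, -1.02051113]), 'torque': array([-0.00676476, -0.01091472,  0.02818481]), 'opening': 0.08819500888732566}
```

View pics/top0.png

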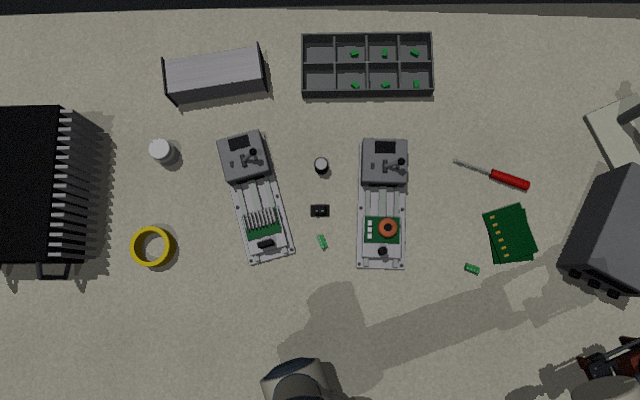

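View pics/side0.png

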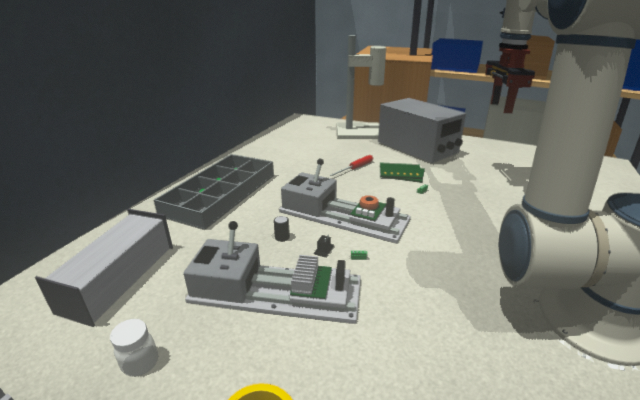

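The heat-sink dock is the left one: in the top view its handle is near (266,243), its lever ball near (253,153) and its head near (244,157). I'll enlarge both views before measuring.

```bash
python3 - <<'E'
import cv2
a=cv2.imread("pics/top0.png")[120:275,205:310]; b=cv2.imread("pics/side0.png")[215:325,180:370]
cv2.imwrite("pics/top0c.png",cv2.resize(a,None,fx=3.8,fy=3.8,interpolation=cv2.INTER_CUBIC))
cv2.imwrite("pics/side0c.png",cv2.resize(b,None,fx=4,fy=4,interpolation=cv2.INTER_CUBIC))
E
```

```text
(no output)
```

View pics/top0c.png

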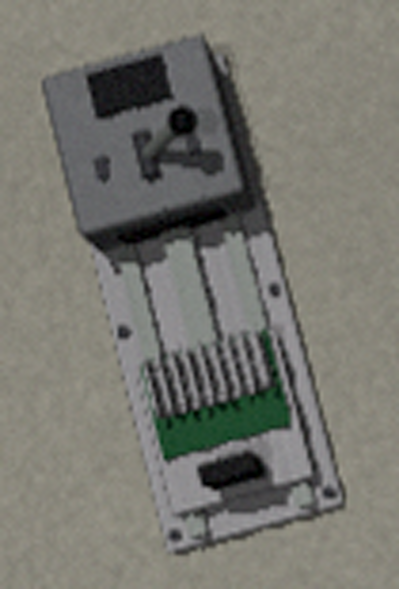

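View pics/side0c.png

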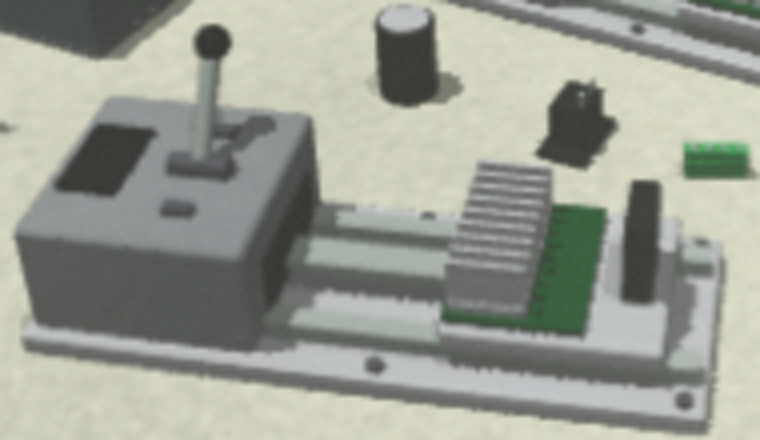

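```bash
cat > geo.py <<'E'
import cv2,numpy as np
def ray(s,uv):
    K=np.array([[s["fx"],0,s["cx"]],[0,s["fy"],s["cy"]],[0,0,1.]])
    p=cv2.undistortPoints(np.array([[uv]],float),K,np.array(s["dist_coeffs"],float))[0,0]
    R=np.array(s["R"]);t=np.array(s["t"]);return -R.T@t, R.T@np.array([p[0],p[1],1.])
def plane(s,uv,z):
    o,d=ray(s,uv);return o+d*(z-o[2])/d[2]
def tri(a,ua,b,ub):
    o1,d1=ray(a,ua);o2,d2=ray(b,ub)
    k=np.linalg.lstsq(np.c_[d1,-d2],o2-o1,rcond=None)[0]
    p,q=o1+k[0]*d1,o2+k[1]*d2;return (p+q)/2,np.linalg.norm(p-q)
E
python3 - <<'E'
import pickle,numpy as np,cv2
from geo import *
d=pickle.load(open("d0.pkl","rb"));T,S=d["top"],d["side"]
# dark masks
def blobs(s,x0,y0,x1,y1):
    g=s["frame"][y0:y1,x0:x1].max(2); m=(g<45).astype(np.uint8)
    n,l,st,c=cv2.connectedComponentsWithStats(m)
    return [(tuple(np.round(c[i]+[x0,y0],1)),st[i,4],st[i,:4]+[x0,y0,0,0]) for i in range(1,n) if st[i,4]>8]
print("T",*blobs(T,205,120,310,275),sep="\n");print("S",*blobs(S,180,215,370,325),sep="\n")
ct=lambda p:np.array(p)/3.8+[205,120]-.4
cs=lambda p:np.array(p)/4+[180,215]-.4
print("ball",tri(T,ct((181,121)),S,cs((212,42))))
H=[plane(T,ct(p),.072) for p in ((45,80),(203,38),(243,205),(85,232))]
for i in range(4):
    e=H[(i+1)%4]-H[i];print("head",H[i].round(4),np.linalg.norm(e).round(4),np.degrees(np.arctan2(e[1],e[0])).round(1))
B=[plane(T,ct(p),.012) for p in ((172,552),(342,505))];print("base",B,np.linalg.norm(B[1]-B[0]),np.degrees(np.arctan2(*(B[1]-B[0])[1::-1])))
print("handle top z79.5",plane(T,ct((233,468)),.0795),plane(S,cs((645,185)),.0795))
E
```

```text
T
((np.float64(238.5), np.float64(142.5)), np.int32(230), array([228, 135,  22,  16]))
((np.float64(254.3), np.float64(171.3)), np.int32(301), array([228, 134,  44,  52]))
((np.float64(252.7), np.float64(151.7)), np.int32(44), array([250, 148,   7,   8]))
((np.float64(245.8), np.float64(162.8)), np.int32(20), array([243, 159,   7,   9]))
((np.float64(272.1), np.float64(222.2)), np.int32(9), array([271, 219,   4,   7]))
((np.float64(263.7), np.float64(225.9)), np.int32(17), array([260, 222,   8,   8]))
((np.float64(252.9), np.float64(227.9)), np.int32(9), array([251, 225,   4,   6]))
((np.float64(265.7), np.float64(243.6)), np.int32(110), array([257, 239,  18,  10]))
S
ball (array([0.6717498 , 0.15778171, 0.12590008]), np.float64(0.00045118495110845234))
head [0.7161 0.2566 0.072 ] 0.1056 -75.4
head [0.7426 0.1544 0.072 ] 0.1144 -166.2
head [0.6316 0.1271 0.072 ] 0.1021 99.2
head [0.6153 0.2279 0.072 ] 0.1048 15.9
base [array([0.41450354, 0.17981254, 0.012     ]), array([0.44417264, 0.06873123, 0.012     ])] 0.11497527573106019 -75.04575182356659
handle top z79.5 [0.46355943 0.13041403 0.0795    ] [0.46679779 0.11953281 0.0795    ]
```

```bash
python3 - <<'E'
import pickle
from geo import *
d=pickle.load(open("d0.pkl","rb"));T,S=d["top"],d["side"]
print("cam",ray(T,(300,200))[0].round(3))
h=plane(T,(265.7,243.6),.065);print("handle blob",h.round(4))
f=plane(T,(382,251),.06);print("other handle",f.round(3))
for y in (14,14.5,15,15.5):
    a=np.radians(y);D=np.array([np.cos(a),np.sin(a)]);L=np.array([-D[1],D[0]])
    b=np.array([.6717,.1578]);P=b+.033*L; print(y,"pivot",P.round(4),"pred handle t=0",(P-.209*D).round(4),"blob in dock frame",((h[:2]-P)@D).round(4),((h[:2]-P)@L).round(4))
E
```

```text
cam [ 0.376 -0.03   1.159]
handle blob [0.4627 0.1331 0.065 ]
other handle [ 0.443 -0.143  0.06 ]
14 pivot [0.6637 0.1898] pred handle t=0 [0.4609 0.1393] blob in dock frame -0.2087 -0.0064
14.5 pivot [0.6634 0.1897] pred handle t=0 [0.4611 0.1374] blob in dock frame -0.2085 -0.0046
15 pivot [0.6632 0.1897] pred handle t=0 [0.4613 0.1356] blob in dock frame -0.2083 -0.0028
15.5 pivot [0.6629 0.1896] pred handle t=0 [0.4615 0.1337] blob in dock frame -0.208 -0.001
```

The two estimates of the handle agree to about 3 mm, giving handle ≈ (0.462, 0.134) and push yaw ≈ 15°. I'll approach from behind with the fingers closed and push in small steps, watching the force.

```bash
cat > dock.py <<'E'
import numpy as np
from station import r
Y=15.2;a=np.radians(Y);D=np.array([np.cos(a),np.sin(a)]);L=np.array([-D[1],D[0]])
H=np.array([.462,.134]);P=np.array([.6631,.1897]);RPY=[180,0,Y]
def p(o,s,l,z): q=o+s*D+l*L; return [q[0],q[1],z+.182]   # fingertip height z
def fl(F0):
    f=np.array(r.sense()["contact_force"])-F0; return f[:2]@D,f[:2]@L,f[2]
def push(F0,s0,s1,lim=7,step=.005,z=.046,speed=.06):
    s=s0
    while s<s1:
        s=min(s+step,s1); r.servo_line(p(H,s,0,z),speed=speed)
        f=fl(F0); print("s %.3f  F %.1f %.1f %.1f"%(s,*f))
        if -f[0]>lim: return s,True
    return s,False
E
python3 - <<'E'
from dock import *
r.grab(5); print(r.sense()["opening"])
r.reach(p(H,-.045,0,.16),RPY); r.servo_line(p(H,-.045,0,.046)); r.wait(.2)
F0=np.array(r.sense()["contact_force"]); print(F0,r.sense()["clock"],r.sense()["tcp_pos"],p(H,-.045,0,.046))
print(push(F0,-.045,.005)); print(r.sense()["clock"])
import cv2
for n in ("side","top"): cv2.imwrite(f"pics/{n}1.png",r.snapshot(n)["frame"][100:330,150:450,::-1].repeat(2,0).repeat(2,1))
E
```

```text
0.0005064331658939686
[-0.42832258  0.16587012  0.31382173] 5.05 [0.41889795 0.12226115 0.22913539] [np.float64(0.418574257748746), np.float64(0.1222014869611611), 0.22799999999999998]
s -0.040  F -0.4 -0.6 0.5
s -0.035  F 0.1 0.3 -0.0
s -0.030  F -0.5 0.2 -0.2
s -0.025  F 0.2 -0.2 -0.3
s -0.020  F 0.5 -0.4 -0.7
s -0.015  F 1.1 -0.3 -0.4
s -0.010  F -3.1 -0.7 2.1
s -0.005  F -25.1 0.0 15.7
(-0.004999999999999998, True)
7.05
```

View pics/side1.png

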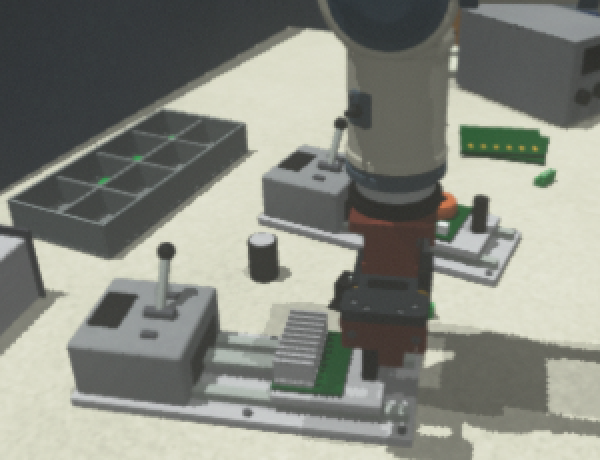

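The push stopped hard at 25 N after about 8 mm, so this carriage is locked. The picture shows the handle against the fingers and the lever still leaning right. I'll back off and throw the lever to the left.

```bash
python3 - <<'E'
from dock import *
import cv2
r.servo_line(p(H,-.035,0,.046)); r.servo_line(p(H,-.035,0,.17),speed=.25)
r.servo_line(p(P,0,-.085,.17),speed=.25); r.servo_line(p(P,0,-.085,.105)); r.wait(.2)
F0=np.array(r.sense()["contact_force"])
for l in np.arange(-.075,.0051,.01):
    r.servo_line(p(P,0,l,.105),speed=.1); f=fl(F0); print("l %.3f F %.1f %.1f %.1f"%(l,*f))
    if np.hypot(f[0],f[1])>8: print("STOP");break
r.wait(.3)
r.servo_line(p(P,0,-.03,.105)); r.servo_line(p(P,0,-.03,.17),speed=.25)
r.servo_line(p(H,-.045,0,.17),speed=.25)
print(r.sense()["clock"])
for n in ("side","top"): cv2.imwrite(f"pics/{n}2.png",r.snapshot(n)["frame"][100:330,150:450,::-1].repeat(2,0).repeat(2,1))
E
```

```text
l -0.075 F -0.3 -0.7 -0.4
l -0.065 F -0.4 0.3 0.2
l -0.055 F 0.5 -1.0 -0.3
l -0.045 F 0.5 -0.2 -0.7
l -0.035 F 0.4 0.3 -0.5
l -0.025 F -0.2 -0.0 -0.7
l -0.015 F 0.2 -0.4 -0.0
l -0.005 F -0.2 -0.8 0.8
l 0.005 F 0.9 -0.4 0.4
14.6333
```

View pics/side2.png

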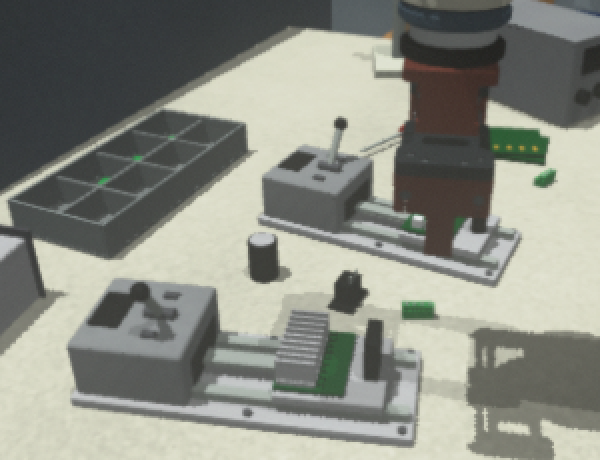

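View pics/top2.png

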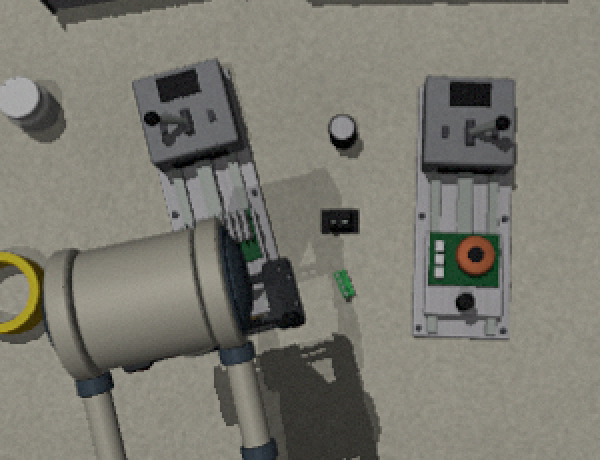

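The lever now leans left; its ball is at about (152,118) in the top crop, on the other side. I'll push again.

```bash
python3 - <<'E'
from dock import *
import cv2
r.servo_line(p(H,-.04,0,.046),speed=.12); r.wait(.2)
F0=np.array(r.sense()["contact_force"])
s,hit=push(F0,-.04,-.01); 
if not hit: s,hit=push(F0,s,.052,step=.008)
if not hit: s,hit=push(F0,s,.075,step=.003,lim=9)
print(s,hit,r.sense()["tcp_pos"])
r.servo_line(p(H,s-.03,0,.046)); r.servo_line(p(H,s-.03,0,.17),speed=.25)
r.servo_line(p(H,-.12,0,.17),speed=.25)
print(r.sense()["clock"])
for n in ("side","top"):
    f=r.snapshot(n)["frame"]; cv2.imwrite(f"pics/{n}3raw.png",f[:,:,::-1]); cv2.imwrite(f"pics/{n}3.png",f[100:330,150:450,::-1].repeat(2,0).repeat(2,1))
E
```

```text
s -0.035  F -0.6 -0.5 0.0
s -0.030  F 0.4 -0.2 0.8
s -0.025  F -1.1 0.2 -0.1
s -0.020  F 0.4 0.0 0.6
s -0.015  F -0.4 -1.3 0.6
s -0.010  F -0.3 -0.4 -0.0
s -0.002  F -0.1 -0.4 0.7
s 0.006  F 0.1 -0.0 0.5
s 0.014  F -1.8 -0.5 0.7
s 0.022  F -0.3 -1.5 -0.2
s 0.030  F -1.0 0.5 0.3
s 0.038  F 0.1 -0.5 -0.7
s 0.046  F -0.6 -0.4 0.6
s 0.052  F -0.4 0.7 0.8
s 0.055  F -0.9 0.2 0.5
s 0.058  F -0.6 -0.1 0.1
s 0.061  F -0.7 0.3 0.7
s 0.064  F -15.5 -0.2 9.4
0.064 True [0.52227271 0.15036855 0.22803601]
22.6167
```

View pics/side3.png

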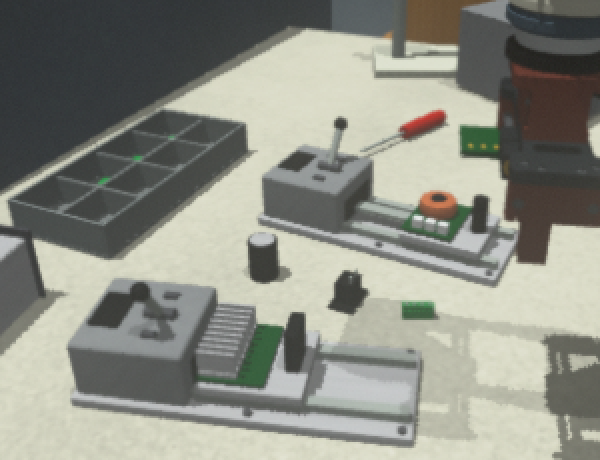

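View pics/top3.png

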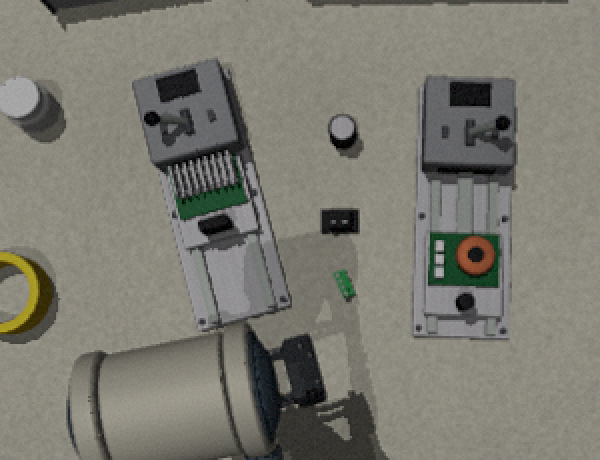

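The heat sink is up against the head, with its handle at (215,223) in the top crop. The other post is unmoved at (465,301). I'll measure both travels, then hand in.

```bash
python3 - <<'E'
import pickle,cv2
from geo import *
from dock import *
T=pickle.load(open("d0.pkl","rb"))["top"]; A=T["frame"]; B=cv2.imread("pics/top3raw.png")[:,:,::-1]
def c(im,x0,y0,x1,y1,near):
    m=(im[y0:y1,x0:x1].max(2)<45).astype(np.uint8);n,l,s,cc=cv2.connectedComponentsWithStats(m)
    i=max(range(1,n),key=lambda i:s[i,4]); return cc[i]+[x0,y0]
h0=plane(T,c(A,250,235,285,255,0),.065);h1=plane(T,c(B,245,204,270,220,0),.065)
o0=plane(T,c(A,372,243,392,258,0),.065);o1=plane(T,c(B,372,243,392,258,0),.065)
tr=(h1-h0)[:2]@D; print("moved",tr,(h1-h0)[:2]@L,"other",np.linalg.norm(o1-o0))
if tr>.072 and np.linalg.norm(o1-o0)<.004:
    s=r.sense(); print(s["contact_force"],s["clock"]); r.hand_in(); print("handed in")
E
```

```text
moved 0.07856413185769402 4.9971055616700996e-05 other 0.00035907937285521447
[-1.00984303  0.03699222  0.1978205 ] 22.7167
the job is handed in; nothing more can be done
handed in
```

The heat-sink carriage is fully home, and I handed the job in at about 22.7 s of the 54 s allowed.

- **First push:** with the fingers closed behind the plate handle, the carriage stopped hard at the start of its travel. The push force rose to about 25 N in that last 5 mm step, so I took it as locked and backed off.
- **Lever:** I swept the toggle lever on that dock's head from right to left. The pictures confirmed it had fallen over to the other side.
- **Second push:** the carriage slid freely with under 2 N until it met its stop, where the force reached about 15 N. I then backed the arm clear.

**Last checks:**
- The camera measured 78.6 mm of carriage movement, straight along the push direction. With up to 4 mm of travel at the start, that agrees with 80 mm at the stop.
- The other carriage's handle had moved 0.4 mm, which is within measuring noise.
- The force on the tool was near zero (about 1 N of noise).
- No check failed or disagreed.

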